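Set the breakfast things out on their coasters

TASK

Stand the four breakfast things on the wooden coasters, one after another from the smallest coaster up to the largest: the dropper bottle on the smallest coaster, the salt shaker on the second smallest, the egg cup on the second largest and the wide jar on the largest. Each must stand upright inside the rim of its coaster, let go; tip none of them over, leave the slim spice jar and the small bottle with the red cap where they are, and keep the arm clear of the wall cupboard that hangs over the back of the worktop.

Things in the scene. Friction and masses are not known exactly. Their poses are not given: they have to be found in the camera images.
- dropper_bottle: small amber bottle with a black dropper top, 102 mm tall; round body 33 mm across up to 70 mm height, then a 24 mm neck and from 76 mm up a 13 mm thin dropper bulb; about 70 g. Origin: centre of its underside, z up along its axis; loose, stands upright at the start; grasp it across the body about 55 mm up.
- salt_shaker: clear glass shaker with white salt in it and a grey domed top with holes, 90 mm tall, round, 44 mm across at its widest, 37 mm at the foot, the top 34 mm; about 100 g. Origin: centre of its underside, z up along its axis; loose, stands upright at the start; grasp it across the body about 50 mm up.
- egg_cup: white egg cup on a waisted foot, 50 mm tall, 49 mm across at its open rim, 40 mm at the foot; about 60 g. Origin: centre of its underside, z up along its axis; loose, stands upright at the start; grasp it across the outside of the bowl, about 35 mm up.
- wide_jar: wide jar with a pale filling and a red screw lid, 100 mm tall, body 60 to 64 mm and lid (the top 12 mm) 65 mm across, the lid is fixed; about 440 g. Origin: centre of its underside, z up along its axis; loose, stands upright at the start; grasp it across the body about 70 mm up.
- coaster_small: the smallest of four round wooden coasters: a shallow turned dish 60 mm across outside, 50 mm across inside its rim, 12 mm high to the top of the rim, its inner floor 6 mm above the worktop; does not move. Origin: centre of its underside, on the worktop; z up.
- coaster_medium: the second smallest of four round wooden coasters: a shallow turned dish 72 mm across outside, 58 mm across inside its rim, 12 mm high to the top of the rim, its inner floor 6 mm above the worktop; does not move. Origin: centre of its underside, on the worktop; z up.
- coaster_large: the second largest of four round wooden coasters: a shallow turned dish 86 mm across outside, 66 mm across inside its rim, 12 mm high to the top of the rim, its inner floor 6 mm above the worktop; does not move. Origin: centre of its underside, on the worktop; z up.
- coaster_huge: the largest of four round wooden coasters: a shallow turned dish 102 mm across outside, 88 mm across inside its rim, 12 mm high to the top of the rim, its inner floor 6 mm above the worktop; does not move. Origin: centre of its underside, on the worktop; z up.
- spice_jar: bystander, to be left alone: slim spice jar with a red cap and a brown label, 45 mm across, 106 mm tall. Origin: centre of its underside; loose.
- red_cap_bottle: bystander, to be left alone: small white bottle with a tall red cap, 36 x 42 mm, 106 mm tall. Origin: centre of its underside; loose. Behind all these things hangs a wall cupboard: front at x = 0.60, its knobs at 0.565, from 0.41 m height upward, for y above -0.27; do not sweep sideways stretched out far, draw in towards the base first.
Not all that is in view belongs to the job. What is shaped like the wide_jar but blue or turquoise is not meant.

How it is judged:
By the outcome, as a careful person would: the job done as asked, in the order asked, and still so for the second after the job is handed in, with the robot touching nothing.
It also fails if it takes over 104 s, if anything falls off the work surface, if the arm or the gripper's body presses on something with over 40 N, if the wrist force passes 120 N, or if a joint passes its speed limit or range.

ROBOT

A 6-joint arm with a two-finger parallel gripper is mounted at the origin on a cart in front of the work surface, level with it; the furniture and walls round the work are solid. World frame = base frame: x ahead of the robot, y to its left, z up, the work surface at z = 0. Lengths are in mm, angles in rad, forces in N, time in s.
With the tool pointing down it reaches from about 250 to 800 mm from the base axis. Payload 8.5 kg.
Tool frame: the origin (TCP) lies midway between the tips of the shut fingers; the grasp point (between the pads) lies 19 mm behind it; z points along the fingers, y is the direction in which the jaws open and shut (so a half turn about z gives the same grasp; the last joint's range is limited). The gripper opens to 85 mm and grips with 20 to 120 N. Pads are 22 mm wide; open, the fingers measure 114 mm over their backs; the gripper's body (76 mm by 85 mm) begins 54 mm behind the grasp point. The pads swing forward as they close: fully open they stand 13 mm farther back than shut.
Start: joints at [1.18, 0.238, -0.013, 1.319, 0, 1.571], TCP at [199.969, 485.377, 231.276] pointing down, gripper open.
Joint ranges: [-2.66, 2.66], [-1.03, 1.9], [-1.14, 1.46], [-1.82, 2.27], [-1.45, 1.34], [-3.14, 3.14]. Speed limits (rad/s): [2.22, 2.22, 2.79, 3.14, 3.14, 3.14].

INTERFACE

Orientations are given as a rotation vector (axis times angle).
In Python, from cell import r, vision gives the robot as it stands.
- The arm moves only by the shell command python3 -m creep 'ROWS' [FORCE]. ROWS is JSON, a list of rows, each an object of numbers: "dx", "dy", "dz": the shift along the world's x, y, z in mm; "twist": the turn about the world's z in degrees; "jaw": the opening, from 0 (shut) to 1 (fully open). A call has 1 to 20 rows; each row shifts and turns the commanded pose from where the row before left it; what a row does not reach is not made up. A row lasts 1/12 s, in which the tool goes at most 41.7 mm and 7.16 degrees, less where a joint would pass 70% of its speed; a pose out of reach is approached as far as the arm can. A call is refused whole if a number of a shift passes 41.7 or a number of a turn 7.16, either way. A call with a gripper value outside its range is refused whole. The fingers move at their own pace and stop on an object; FORCE is the grip in N (left out, the last holds). Time passes only in rows, so rows that do not move let the fingers close. It gives the time, the measured TCP pose, the force and the opening at its end, in the units of the state.
- r.get_state(): the state, without advancing time (a new reading comes with each control period).
- vision.snapshot(name): name is "scene" or "top" or "wrist"; returns the picture (480x640x3 uint8, blue, green, red); there is no depth.
- vision.camera_info(name): a dict with "fx", "fy", "cx", "cy" (pixels), "rvec" (rotation vector, rad) and "tvec" (3), from world to camera coordinates, as OpenCV has them. Camera axes: x right, y down, z forward; pixel columns grow to the right and rows downward; lengths in mm; the calibration is good to about 2 mm. A picture is of the moment at which its call begins: read the wrist's pose just before it. camera_info takes no time and is no camera call; for the wrist camera it gives the pose at the moment of the call.
- r.finish_job(): hands the job in, once; it reports no verdict.
The state is a dict: "t": time; "joint_pos": joint angles; "qvel": joint speeds; "effort": joint torques, N m; "ee_pos": TCP position; "tool_rot": TCP orientation; "force": force on the tool from outside, world axes, zero at the start; "moment": the same for the moment, N m; "finger_gap": opening from 0.0 (shut) to 1.0 (fully open).
Only numpy, scipy, OpenCV 4.12 (cv2) and the standard library are available. Lean on these libraries where they do the work, as an engineer would, in place of code of your own. Each camera call takes 0.05 s, during which the arm holds its last target. There are 200 camera calls.

## Working session

There is one attempt and no reset: what is moved stays moved. The work goes in short steps, Python scripts to look and compute and a shell command to move; the robot and the scene stay as the last step left them, time stands still between calls to the robot, and variables do not carry over. Pictures are saved under pics/ and viewed, about 12 in all and at most 16, crops included, and the job is handed in when it is done.

```bash
mkdir -p pics; ls; python3 - <<'E'
from cell import r,vision
import cv2
for n in("scene","top"):
    cv2.imwrite(f"pics/{n}0.png",vision.snapshot(n))
    print(n,vision.camera_info(n))
print(r.get_state())
E
```

```text
pics
scene {'fx': 500.15882937481143, 'fy': 500.15882937481143, 'cx': 319.3734870496144, 'cy': 239.86870330572967, 'rvec': array([ 1.90020724, -1.05150084,  0.59567456]), 'tvec': array([-365.74672133,  181.99692536, 1185.25010586])}
top {'fx': 605.9404559319889, 'fy': 605.9404559319889, 'cx': 318.43255527006517, 'cy': 245.5264901214204, 'rvec': array([ 2.14289481, -2.13648449,  0.16280026]), 'tvec': array([-157.47501901,  472.76203448, 1574.23901531])}
{'t': 0.1, 'joint_pos': array([ 1.17998440e+00,  2.38702193e-01, -1.41646875e-02,  1.31918416e+00,
        5.51784654e-06,  1.57081409e+00]), 'qvel': array([-0.0003519 , -0.00175022,  0.003002  ,  0.00077429, -0.00156928,
       -0.00027923]), 'effort': array([ 7.48128568e-04, -5.39715922e+01,  3.46999991e+01,  1.33455929e-02,
        7.04782656e-05,  1.61921071e-05]), 'ee_pos': array([199.85248388, 485.07817696, 230.75370786]), 'tool_rot': array([-6.09965580e-01, -3.08155449e+00,  1.93155835e-03]), 'force': array([ 0.23164489, -0.07567248,  0.01092394]), 'moment': array([-0.00406281, -0.01120457, -0.00290996]), 'finger_gap': 0.9990515494259644}
```

View pics/scene0.png

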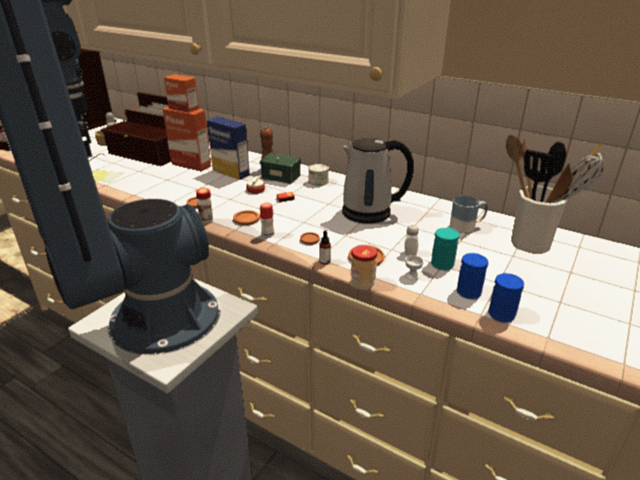

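View pics/top0.png

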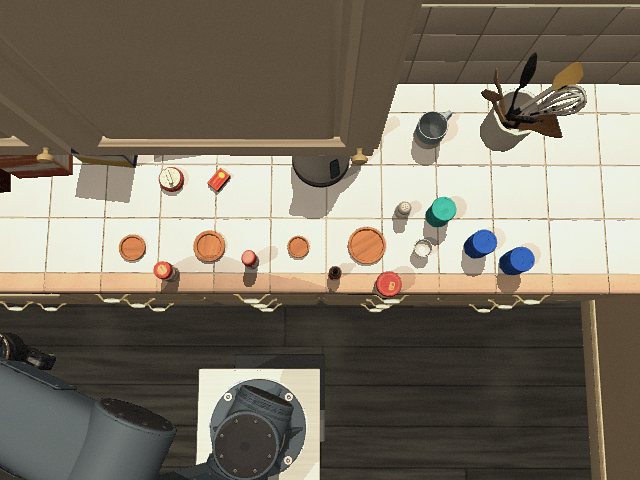

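Top view, candidates:
- Wide jar: red lid (388,284). The teal (441,212) and blue (481,243), (517,261) jars are excluded. The spice jar (163,270) and red-cap bottle (250,259) are bystanders.
- Dropper: (335,273). Salt: (404,209). Egg cup: (423,248); the mug (432,127) is not meant.
- Coasters by size: small (298,246), medium (132,247), large (209,246), huge (367,246).

Next I measure them and check the choice in a close crop.

```bash
cat > h.py <<'E'
import numpy as np, cv2
from cell import r,vision
def ray(ci,u,v,z):
    R,_=cv2.Rodrigues(np.array(ci["rvec"])); t=np.array(ci["tvec"]).ravel()
    C=-R.T@t; d=R.T@np.array([(u-ci["cx"])/ci["fx"],(v-ci["cy"])/ci["fy"],1])
    return (C+d*(z-C[2])/d[2])
def proj(ci,p):
    K=np.array([[ci["fx"],0,ci["cx"]],[0,ci["fy"],ci["cy"]],[0,0,1]])
    return cv2.projectPoints(np.array([p],float),ci["rvec"],ci["tvec"],K,None)[0].ravel()
def blobs(m,amin=30):
    n,l,s,c=cv2.connectedComponentsWithStats(m.astype(np.uint8))
    return [(s[i],c[i]) for i in range(1,n) if s[i][4]>=amin]
E
python3 - <<'E'
from h import *
im=cv2.imread("pics/top0.png");ci=vision.camera_info("top")
hsv=cv2.cvtColor(im,cv2.COLOR_BGR2HSV)
H,S,V=[hsv[...,i].astype(int) for i in range(3)]
m=((H<18)|(H>172))&(S>110)&(V>70)
m[:185]=0;m[273:]=0
for s,c in blobs(m):
    cx,cy=s[0]+(s[2]-1)/2,s[1]+(s[3]-1)/2
    px=ci["fx"]/1570
    print("coast",s,c.round(1),ray(ci,cx,cy,12).round(1),"dia",round(s[2]*2.6),round(s[3]*2.6))
for n,u,v,z in [("jar",388.5,284,100),("drop",335,273,102),("salt",404,209,88),("egg",423,248,50),("spice",163.5,270.5,106),("redcap",250,259,106),("teal",441,212,100)]:
    print(n,ray(ci,u,v,z).round(1), proj(vision.camera_info("scene"),ray(ci,u,v,z)).round(1))
cv2.imwrite("pics/c1.png",cv2.resize(im[190:310,270:450],None,fx=4.4,fy=4.4,interpolation=cv2.INTER_CUBIC))
sc=cv2.imread("pics/scene0.png")
cv2.imwrite("pics/c2.png",cv2.resize(sc[210:300,290:470],None,fx=4.4,fy=4.4,interpolation=cv2.INTER_CUBIC))
E
```

```text
coast [160 185  22   7  60] [170.8 187.9] [635.5 250.   12. ] dia 57 18
coast [210 185  12   7  44] [215.7 186.9] [635.8 126.6  12. ] dia 31 18
coast [ 348  227   38   37 1092] [366.5 244.9] [ 478.8 -285.7   12. ] dia 99 96
coast [193 231  32  31 766] [208.7 245.8] [474.9 140.8  12. ] dia 83 81
coast [119 235  26  26 533] [131.6 247.2] [470.2 348.7  12. ] dia 68 68
coast [287 236  22  22 374] [297.8 246.3] [474.2 -99.5  12. ] dia 57 57
coast [242 250  15  17 134] [248.7 258.2] [442.5  30.8  12. ] dia 39 44
coast [154 261  19  12 146] [162.9 267.1] [418.9 261.4  12. ] dia 49 31
jar [ 365.5 -333.6  100. ] [363.9 251.2]
drop [ 392.8 -198.4  102. ] [323.5 231.4]
salt [ 561.8 -378.    88. ] [411.3 227.2]
egg [ 465.3 -431.4   50. ] [414.2 260.8]
spice [397.4 235.1 106. ] [203.4 191.7]
redcap [427.3  17.  106. ] [266.5 205.3]
teal [ 551.5 -471.3  100. ] [443.1 234.1]
```

View pics/c1.png

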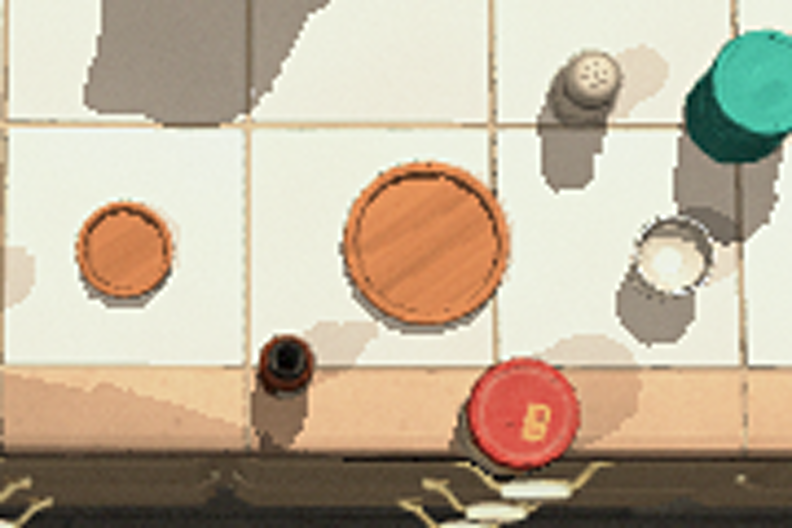

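View pics/c2.png

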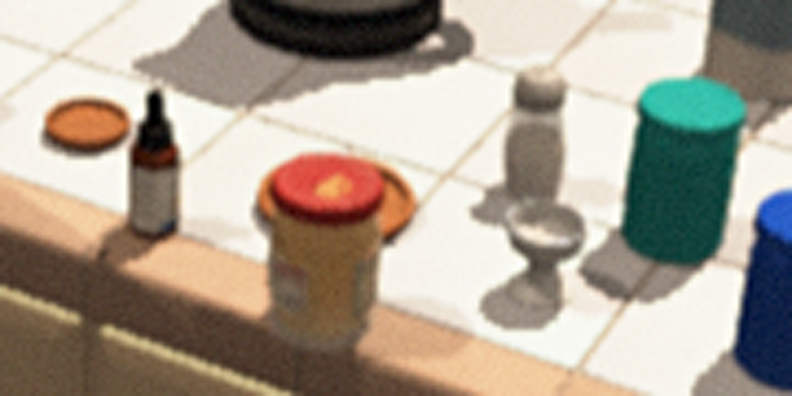

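The crop confirms the choice: dropper bulb at top pixel (335,270), red lid (388.6,283.4), salt top (404.6,207.1), egg cup rim (422.6,247.8), small coaster (298,246.4). I'll refine these and check them against the scene view by two-ray triangulation while starting the move towards the dropper.

```bash
python3 - <<'E'
from h import *
T=vision.camera_info("top");S=vision.camera_info("scene")
def c2(x,y): return ((x+.5)/4.4-.5+290,(y+.5)/4.4-.5+210)
for n,u,v,z,s in [("drop",335.07,269.8,102,(155,93)),("dropbody",334.6,272.1,70,None),("jar",388.6,283.4,100,(329,187)),("salt",404.6,207.1,87,(540,72)),("egg",422.6,247.8,50,(546,230)),("small",298,246.4,12,(88,125)),("huge",366.4,245,12,None)]:
    p=ray(T,u,v,z);q=ray(S,*c2(*s),z) if s else p
    print(n,p.round(1),q.round(1))
print("kettle front",ray(T,320,187,0).round(), "blue",ray(T,481,241,100).round())
E
python3 -m creep '[{"dx":10,"dy":-36},{"dx":10,"dy":-36},{"dx":10,"dy":-36},{"dx":10,"dy":-36},{"dx":10,"dy":-36},{"dx":10,"dy":-36},{"dx":10,"dy":-36},{"dx":10,"dy":-36},{"dx":10,"dy":-36},{"dx":10,"dy":-36},{"dx":10,"dy":-36},{"dx":10,"dy":-36},{"dx":10,"dy":-36},{"dx":10,"dy":-36},{"dx":10,"dy":-36},{"dx":10,"dy":-36},{"dx":10,"dy":-36},{"dx":10,"dy":-36},{"dx":10,"dy":-36}]'
```

```text
drop [ 400.9 -198.6  102. ] [ 397.7 -199.6  102. ]
dropbody [ 398.6 -198.2   70. ] [ 398.6 -198.2   70. ]
jar [ 367.  -333.8  100. ] [ 362.4 -336.6  100. ]
salt [ 567.  -379.8   87. ] [ 571.3 -377.3   87. ]
egg [ 465.8 -430.4   50. ] [ 459.6 -432.3   50. ]
small [ 474.5 -100.9   12. ] [ 470.5 -103.    12. ]
huge [ 478.8 -285.4   12. ] [ 478.8 -285.4   12. ]
kettle front [ 642. -160.    0.] blue [ 476. -571.  100.]invalid input at $[0]: expected keys dx, dy, dz, twist, jaw
```

```bash
python3 -m creep '[{"dx":10,"dy":-36,"dz":0,"twist":0,"jaw":1},{"dx":10,"dy":-36,"dz":0,"twist":0,"jaw":1},{"dx":10,"dy":-36,"dz":0,"twist":0,"jaw":1},{"dx":10,"dy":-36,"dz":0,"twist":0,"jaw":1},{"dx":10,"dy":-36,"dz":0,"twist":0,"jaw":1},{"dx":10,"dy":-36,"dz":0,"twist":0,"jaw":1},{"dx":10,"dy":-36,"dz":0,"twist":0,"jaw":1},{"dx":10,"dy":-36,"dz":0,"twist":0,"jaw":1},{"dx":10,"dy":-36,"dz":0,"twist":0,"jaw":1},{"dx":10,"dy":-36,"dz":0,"twist":0,"jaw":1},{"dx":10,"dy":-36,"dz":0,"twist":0,"jaw":1},{"dx":10,"dy":-36,"dz":0,"twist":0,"jaw":1},{"dx":10,"dy":-36,"dz":0,"twist":0,"jaw":1},{"dx":10,"dy":-36,"dz":0,"twist":0,"jaw":1},{"dx":10,"dy":-36,"dz":0,"twist":0,"jaw":1},{"dx":10,"dy":-36,"dz":0,"twist":0,"jaw":1},{"dx":10,"dy":-36,"dz":0,"twist":0,"jaw":1},{"dx":0,"dy":0,"dz":0,"twist":0,"jaw":1}]'
python3 - <<'E'
from h import *
print(r.get_state()["joint_pos"].round(2))
ci=vision.camera_info("wrist");im=vision.snapshot("wrist");cv2.imwrite("pics/w1.png",im)
print(ci,[proj(ci,p).round(0) for p in([399,-198.4,70],[399,-198.6,102],[474.5,-101,12],[479,-285.5,12])])
E
```

```text
t: 1.6
ee_pos: [371.4, -131.8, 230.9]
tool_rot: [0.617, 3.079, -0.003]
force: [0.3, -0.6, -0.3]
finger_gap: 1.0
[-0.34  0.01 -0.28  1.28 -0.    0.06]
{'fx': 431.3533839440051, 'fy': 431.3533839440051, 'cx': 326.6684250078028, 'cy': 236.93282825372398, 'rvec': array([-2.38222625, -1.5863211 , -0.25735941]), 'tvec': array([ -21.94999604, -414.44789853,  254.98464553])} [array([260., 276.]), array([253., 294.]), array([401., 282.]), array([223., 353.])]
```

View pics/w1.png

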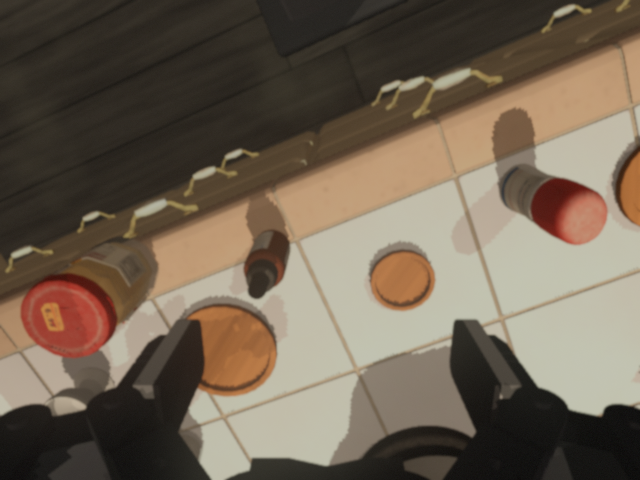

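The wrist view shows the dropper bulb at (258,291), the small coaster at (402,278), the jar lid at (68,317) and the red-cap bottle at right.

```bash
python3 - <<'E'
from h import *
ci=vision.camera_info("wrist")
im=cv2.imread("pics/w1.png");hsv=cv2.cvtColor(im,cv2.COLOR_BGR2HSV)
m=(hsv[...,0]<14)&(hsv[...,1]>120)&(hsv[...,2]>90); m=m[230:330,360:445]
b=max(blobs(m),key=lambda t:t[0][4])[0]; print(b)
u,v=360+b[0]+(b[2]-1)/2,230+b[1]+(b[3]-1)/2
print("small",ray(ci,u,v,10).round(1),"drop",ray(ci,258,289,101).round(1),ray(ci,267,254,70).round(1),"jar",ray(ci,68,317,100).round(1))
E
```

```text
[  11   21   63   59 2825]
small [472.1 -96.5  10. ] drop [ 395.8 -191.1  101. ] [ 383.8 -183.    70. ] jar [ 363.8 -325.3  100. ]
```

```bash
python3 -m creep '[{"dx":9,"dy":-20,"dz":-30,"twist":0,"jaw":1},{"dx":9,"dy":-22,"dz":-30,"twist":0,"jaw":1},{"dx":8,"dy":-22,"dz":-30,"twist":0,"jaw":1},{"dx":0,"dy":0,"dz":0,"twist":0,"jaw":1},{"dx":0,"dy":0,"dz":0,"twist":0,"jaw":1}]' 30
python3 - <<'E'
from h import *
ci=vision.camera_info("wrist");im=vision.snapshot("wrist");cv2.imwrite("pics/w2.png",im)
print(r.get_state()["ee_pos"],[proj(ci,p).round(0) for p in([398,-197,70],[398,-197,102],[479,-285.5,12])])
E
```

```text
t: 2.07
ee_pos: [394.8, -189.8, 139.8]
tool_rot: [-0.61, -3.077, -0.002]
force: [-0.7, 0.0, 0.2]
finger_gap: 1.002
[ 395.3105282  -189.60036899  141.02036331] [array([315., 266.]), array([314., 293.]), array([249., 374.])]
```

View pics/w2.png

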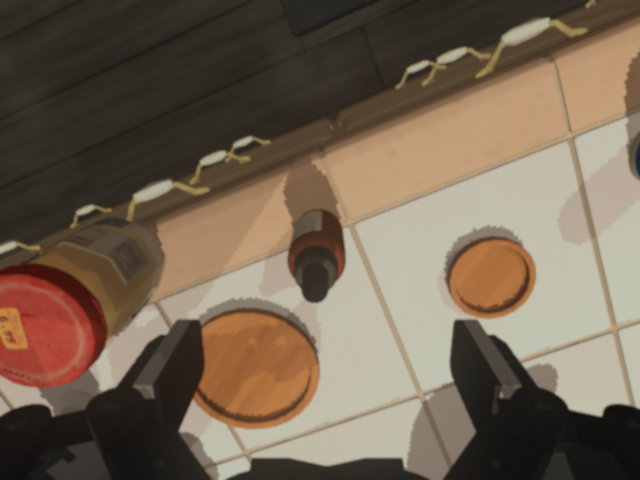

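The wrist view has the bulb at (315,290), within 3 px of the prediction for (398,-197), so I'm descending.

```bash
python3 -m creep '[{"dx":2,"dy":-7,"dz":0,"twist":0,"jaw":1},{"dx":0,"dy":0,"dz":-25,"twist":0,"jaw":1},{"dx":0,"dy":0,"dz":-26,"twist":0,"jaw":1},{"dx":0,"dy":0,"dz":-27,"twist":0,"jaw":1},{"dx":0,"dy":0,"dz":-26,"twist":0,"jaw":1},{"dx":0,"dy":0,"dz":0,"twist":0,"jaw":1},{"dx":0,"dy":0,"dz":0,"twist":0,"jaw":0},{"dx":0,"dy":0,"dz":0,"twist":0,"jaw":0},{"dx":0,"dy":0,"dz":0,"twist":0,"jaw":0},{"dx":0,"dy":0,"dz":0,"twist":0,"jaw":0},{"dx":0,"dy":0,"dz":0,"twist":0,"jaw":0},{"dx":0,"dy":0,"dz":0,"twist":0,"jaw":0},{"dx":0,"dy":0,"dz":0,"twist":0,"jaw":0},{"dx":0,"dy":0,"dz":0,"twist":0,"jaw":0},{"dx":0,"dy":0,"dz":0,"twist":0,"jaw":0},{"dx":0,"dy":0,"dz":0,"twist":0,"jaw":0}]' 30
```

```text
t: 3.45
ee_pos: [399.0, -198.0, 38.8]
tool_rot: [0.609, 3.079, -0.001]
force: [-1.3, 2.0, 11.4]
finger_gap: 0.366
```

```bash
python3 -m creep '[{"dx":0,"dy":0,"dz":15,"twist":0,"jaw":0},{"dx":0,"dy":0,"dz":25,"twist":0,"jaw":0},{"dx":0,"dy":0,"dz":20,"twist":0,"jaw":0},{"dx":14,"dy":20,"dz":0,"twist":0,"jaw":0},{"dx":20,"dy":26,"dz":0,"twist":0,"jaw":0},{"dx":20,"dy":26,"dz":0,"twist":0,"jaw":0},{"dx":16,"dy":20,"dz":0,"twist":0,"jaw":0},{"dx":4,"dy":6,"dz":0,"twist":0,"jaw":0},{"dx":0,"dy":0,"dz":0,"twist":0,"jaw":0},{"dx":0,"dy":0,"dz":0,"twist":0,"jaw":0}]'
python3 - <<'E'
from h import *
ci=vision.camera_info("wrist");im=vision.snapshot("wrist")
t=vision.snapshot("top")
w=im[60:480,60:640];tt=cv2.resize(t[190:310,240:440],None,fx=2.9,fy=2.9,interpolation=cv2.INTER_CUBIC)
cv2.imwrite("pics/w3.png",w);cv2.imwrite("pics/t3.png",tt)
s=r.get_state()
p=s["ee_pos"];print(p,s["force"],s["finger_gap"],[proj(ci,q).round(0)-60 for q in([473.5,-100,12],[p[0],p[1],p[2]-37])])
E
```

```text
t: 4.28
ee_pos: [471.6, -99.7, 97.5]
tool_rot: [-0.608, -3.082, 0.001]
force: [-0.7, -0.4, -0.3]
finger_gap: 0.365
[ 471.12253867 -100.3691833    97.35411355] [-0.77799502  0.04580523 -1.43472533] 0.3676924855659714 [array([267., 189.]), array([264., 221.])]
```

View pics/w3.png

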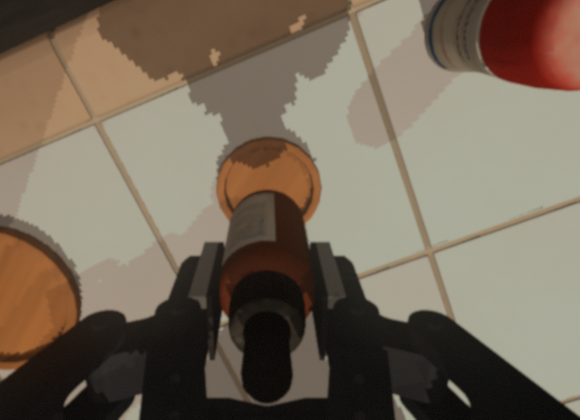

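The wrist crop shows the bottle held upright, lined up with the coaster (centre about (269,184) in the crop). Descending.

```bash
python3 -m creep '[{"dx":0,"dy":1.5,"dz":-10,"twist":0,"jaw":0},{"dx":0,"dy":0,"dz":-20,"twist":0,"jaw":0},{"dx":0,"dy":0,"dz":-14,"twist":0,"jaw":0},{"dx":0,"dy":0,"dz":-5,"twist":0,"jaw":0},{"dx":0,"dy":0,"dz":-1.5,"twist":0,"jaw":0},{"dx":0,"dy":0,"dz":0,"twist":0,"jaw":0},{"dx":0,"dy":0,"dz":0,"twist":0,"jaw":0}]'
```

```text
t: 4.97
ee_pos: [472.2, -98.6, 47.5]
tool_rot: [0.611, 3.081, -0.0]
force: [0.0, 0.2, -0.1]
finger_gap: 0.367
```

```bash
python3 -m creep '[{"dx":0,"dy":0,"dz":-1.5,"twist":0,"jaw":0},{"dx":0,"dy":0,"dz":-1.5,"twist":0,"jaw":0},{"dx":0,"dy":0,"dz":0,"twist":0,"jaw":0},{"dx":0,"dy":0,"dz":0,"twist":0,"jaw":0}]'
```

```text
t: 5.3
ee_pos: [472.7, -98.3, 44.8]
tool_rot: [0.609, 3.08, -0.001]
force: [-1.8, 0.1, 7.9]
finger_gap: 0.369
```

Contact felt (7.9 N). Releasing, rising straight up, then moving towards the salt with a twist so that the jaws stay clear of the teal jar.

```bash
python3 -m creep '[{"dx":0,"dy":0,"dz":0,"twist":0,"jaw":0.5},{"dx":0,"dy":0,"dz":0,"twist":0,"jaw":0.6},{"dx":0,"dy":0,"dz":0,"twist":0,"jaw":0.8},{"dx":0,"dy":0,"dz":0,"twist":0,"jaw":0.8},{"dx":0,"dy":0,"dz":0,"twist":0,"jaw":0.8},{"dx":0,"dy":0,"dz":10,"twist":0,"jaw":0.8},{"dx":0,"dy":0,"dz":30,"twist":0,"jaw":0.8},{"dx":0,"dy":0,"dz":35,"twist":0,"jaw":0.8},{"dx":0,"dy":0,"dz":35,"twist":0,"jaw":0.8},{"dx":0,"dy":-20,"dz":0,"twist":-6,"jaw":0.8},{"dx":0,"dy":-32,"dz":0,"twist":-6,"jaw":0.8},{"dx":0,"dy":-32,"dz":0,"twist":-6,"jaw":0.8},{"dx":0,"dy":-32,"dz":0,"twist":-6,"jaw":0.8},{"dx":0,"dy":-32,"dz":0,"twist":-6,"jaw":0.8},{"dx":0,"dy":-32,"dz":0,"twist":-6,"jaw":0.8},{"dx":0,"dy":-32,"dz":0,"twist":-6,"jaw":0.8},{"dx":0,"dy":-32,"dz":0,"twist":-6,"jaw":0.8},{"dx":0,"dy":0,"dz":0,"twist":-6,"jaw":0.8},{"dx":0,"dy":0,"dz":0,"twist":-6,"jaw":0.8}]'
python3 - <<'E'
from h import *
ci=vision.camera_info("wrist");im=vision.snapshot("wrist")
s=r.get_state();print(s["ee_pos"],s["tool_rot"],s["joint_pos"].round(2),ci)
cv2.imwrite("pics/w4.png",im);cv2.imwrite("pics/t4.png",vision.snapshot("top"))
print([proj(ci,q).round(0) for q in([568,-379,90],[464,-431,50],[551,-471,100],[473,-98,108],[366,-334,100])])
E
```

```text
t: 6.88
ee_pos: [471.6, -344.0, 153.1]
tool_rot: [-2.078, -2.355, 0.0]
force: [0.3, 1.0, 0.4]
finger_gap: 0.796
[ 471.55299115 -343.16116932  153.19553264] [-2.08546896e+00 -2.34835395e+00  2.27675476e-04] [-0.63  0.37 -0.02  1.18 -0.    0.82] {'fx': 431.3533839440051, 'fy': 431.3533839440051, 'cx': 326.6684250078028, 'cy': 236.93282825372398, 'rvec': array([-2.81712518, -0.17604479, -0.028403  ]), 'tvec': array([-425.4124248 , -395.54144785,  180.27200697])}
[array([494., 341.]), array([298., 359.]), array([433., 483.]), array([ 435., -489.]), array([107., 224.])]
```

View pics/w4.png

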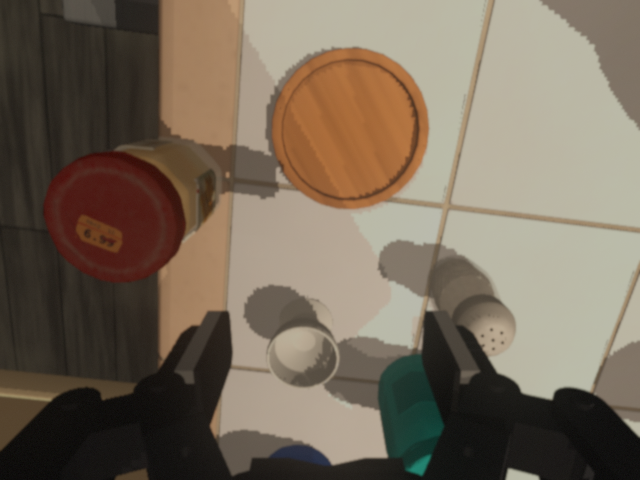

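The wrist view shows the salt top at about (487,326), egg cup rim (303,355), jar lid (115,216) and huge coaster (351,128).

```bash
python3 - <<'E'
from h import *
ci=vision.camera_info("wrist")
for n,u,v,z in [("salt",487,326,82),("egg",303,355,50),("jar",115,216,100),("huge",351,128,12)]: print(n,ray(ci,u,v,z).round(1))
t=cv2.imread("pics/t4.png");cv2.imwrite("pics/t4c.png",cv2.resize(t[190:310,240:440],None,fx=3,fy=3,interpolation=cv2.INTER_CUBIC))
E
```

```text
salt [ 566.4 -372.5   82. ]
egg [ 467.1 -425.9   50. ]
jar [ 369.9 -328.8  100. ]
huge [ 479.5 -280.3   12. ]
```

View pics/t4c.png

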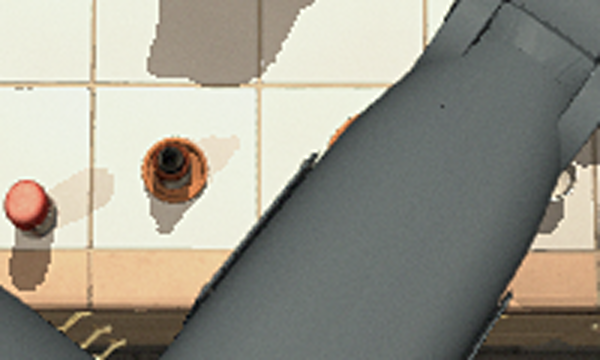

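The top crop shows the dropper standing inside the small coaster, with its bulb at (170,158) and rim around it. The salt estimates agree at about (567,-377), so I'm going in.

```bash
python3 -m creep '[{"dx":18,"dy":-6,"dz":0,"twist":0,"jaw":0.8},{"dx":25,"dy":-9,"dz":0,"twist":0,"jaw":0.8},{"dx":25,"dy":-9,"dz":0,"twist":0,"jaw":0.8},{"dx":20,"dy":-7,"dz":0,"twist":0,"jaw":0.8},{"dx":8,"dy":-3,"dz":-10,"twist":0,"jaw":0.8},{"dx":0,"dy":0,"dz":-20,"twist":0,"jaw":0.8},{"dx":0,"dy":0,"dz":-25,"twist":0,"jaw":0.8},{"dx":0,"dy":0,"dz":0,"twist":0,"jaw":0.8},{"dx":0,"dy":0,"dz":0,"twist":0,"jaw":0.8}]'
```

```text
t: 7.73
ee_pos: [566.6, -375.0, 97.3]
tool_rot: [-2.064, -2.363, 0.001]
force: [0.2, 0.2, 0.5]
finger_gap: 0.802
```

```bash
python3 - <<'E'
from h import *
im=vision.snapshot("wrist");cv2.imwrite("pics/w5.png",im[180:480,120:560])
ci=vision.camera_info("wrist");print(proj(ci,[567,-377,82])-[120,180],proj(ci,[567,-377,50])-[120,180])
E
```

```text
[204.28230626 125.74580396] [204.65338602  94.79073474]
```

View pics/w5.png

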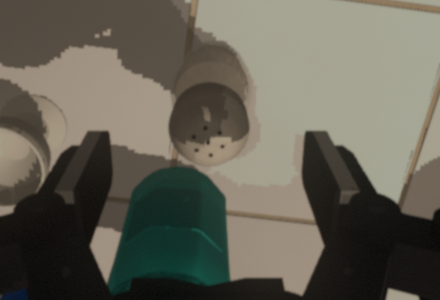

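The salt top at (208,127) is within 4 px of the prediction and midway between the jaws.

```bash
python3 -m creep '[{"dx":1,"dy":-1,"dz":-15,"twist":0,"jaw":0.8},{"dx":0,"dy":0,"dz":-20,"twist":0,"jaw":0.8},{"dx":0,"dy":0,"dz":-20,"twist":0,"jaw":0.8},{"dx":0,"dy":0,"dz":-11,"twist":0,"jaw":0.8},{"dx":0,"dy":0,"dz":0,"twist":0,"jaw":0.8},{"dx":0,"dy":0,"dz":0,"twist":0,"jaw":0},{"dx":0,"dy":0,"dz":0,"twist":0,"jaw":0},{"dx":0,"dy":0,"dz":0,"twist":0,"jaw":0},{"dx":0,"dy":0,"dz":0,"twist":0,"jaw":0},{"dx":0,"dy":0,"dz":0,"twist":0,"jaw":0},{"dx":0,"dy":0,"dz":0,"twist":0,"jaw":0},{"dx":0,"dy":0,"dz":0,"twist":0,"jaw":0},{"dx":0,"dy":0,"dz":0,"twist":0,"jaw":0}]' 30
```

```text
t: 8.87
ee_pos: [569.8, -377.8, 34.8]
tool_rot: [2.067, 2.362, 0.0]
force: [-1.1, 0.3, 7.1]
finger_gap: 0.446
```

```bash
python3 -m creep '[{"dx":0,"dy":0,"dz":15,"twist":0,"jaw":0},{"dx":0,"dy":0,"dz":30,"twist":0,"jaw":0},{"dx":0,"dy":0,"dz":35,"twist":0,"jaw":0},{"dx":0,"dy":0,"dz":35,"twist":0,"jaw":0},{"dx":-10,"dy":0,"dz":30,"twist":0,"jaw":0},{"dx":-25,"dy":0,"dz":10,"twist":0,"jaw":0},{"dx":-35,"dy":0,"dz":0,"twist":0,"jaw":0},{"dx":-35,"dy":0,"dz":0,"twist":0,"jaw":0},{"dx":-35,"dy":5,"dz":0,"twist":0,"jaw":0},{"dx":-25,"dy":20,"dz":0,"twist":0,"jaw":0},{"dx":-5,"dy":30,"dz":0,"twist":0,"jaw":0},{"dx":0,"dy":35,"dz":0,"twist":0,"jaw":0},{"dx":0,"dy":35,"dz":0,"twist":0,"jaw":0},{"dx":0,"dy":35,"dz":0,"twist":0,"jaw":0},{"dx":0,"dy":35,"dz":0,"twist":0,"jaw":0},{"dx":0,"dy":35,"dz":0,"twist":0,"jaw":0},{"dx":0,"dy":35,"dz":0,"twist":0,"jaw":0},{"dx":0,"dy":35,"dz":0,"twist":0,"jaw":0},{"dx":0,"dy":35,"dz":0,"twist":0,"jaw":0},{"dx":0,"dy":35,"dz":0,"twist":0,"jaw":0}]'
```

```text
t: 10.53
ee_pos: [398.8, -5.5, 188.7]
tool_rot: [2.068, 2.363, 0.002]
force: [1.2, 0.4, -0.6]
finger_gap: 0.444
```

```bash
python3 -m creep '[{"dx":0,"dy":35,"dz":0,"twist":0,"jaw":0},{"dx":0,"dy":35,"dz":0,"twist":0,"jaw":0},{"dx":0,"dy":35,"dz":0,"twist":0,"jaw":0},{"dx":0,"dy":35,"dz":0,"twist":0,"jaw":0},{"dx":0,"dy":35,"dz":0,"twist":0,"jaw":0},{"dx":0,"dy":35,"dz":0,"twist":0,"jaw":0},{"dx":0,"dy":35,"dz":0,"twist":0,"jaw":0},{"dx":10,"dy":35,"dz":0,"twist":0,"jaw":0},{"dx":20,"dy":35,"dz":0,"twist":0,"jaw":0},{"dx":20,"dy":25,"dz":-15,"twist":0,"jaw":0},{"dx":16,"dy":12,"dz":-30,"twist":0,"jaw":0},{"dx":5,"dy":5,"dz":-30,"twist":0,"jaw":0},{"dx":0,"dy":0,"dz":-20,"twist":0,"jaw":0},{"dx":0,"dy":0,"dz":0,"twist":0,"jaw":0},{"dx":0,"dy":0,"dz":0,"twist":0,"jaw":0}]'
python3 - <<'E'
from h import *
s=r.get_state();ci=vision.camera_info("wrist");im=vision.snapshot("wrist");p=s["ee_pos"]
cv2.imwrite("pics/w6.png",im[0:480,80:600])
print(p,s["finger_gap"],proj(ci,[470.2,348.7,12])-[80,0],proj(ci,[p[0],p[1],p[2]-32])-[80,0],s["joint_pos"].round(2))
E
```

```text
t: 11.78
ee_pos: [469.4, 349.6, 92.7]
tool_rot: [-2.069, -2.364, 0.003]
force: [0.3, -0.4, 0.3]
finger_gap: 0.444
[469.43824186 349.56897086  92.7141271 ] 0.44449357452751853 [247.36006908 251.11740891] [245.96675497 287.20004239] [ 0.64  0.42 -0.12  1.04  0.    2.08]
```

View pics/w6.png

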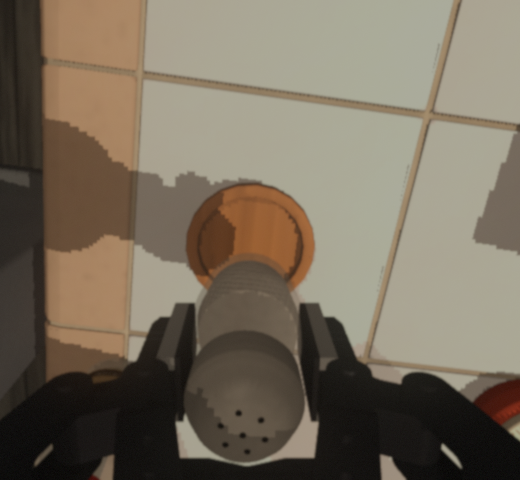

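The wrist view has the coaster centre at about (250,245) in the crop, with the salt upright above it. It needs roughly +1 mm in x and +2 mm in y.

```bash
python3 -m creep '[{"dx":1,"dy":2,"dz":-10,"twist":0,"jaw":0},{"dx":0,"dy":0,"dz":-20,"twist":0,"jaw":0},{"dx":0,"dy":0,"dz":-14,"twist":0,"jaw":0},{"dx":0,"dy":0,"dz":-5,"twist":0,"jaw":0},{"dx":0,"dy":0,"dz":-1.5,"twist":0,"jaw":0},{"dx":0,"dy":0,"dz":-1.5,"twist":0,"jaw":0},{"dx":0,"dy":0,"dz":0,"twist":0,"jaw":0},{"dx":0,"dy":0,"dz":0,"twist":0,"jaw":0}]'
```

```text
t: 12.5
ee_pos: [471.5, 352.2, 41.8]
tool_rot: [2.069, 2.364, 0.002]
force: [0.5, 0.4, -2.0]
finger_gap: 0.44
```

```bash
python3 -m creep '[{"dx":0,"dy":0,"dz":-1.2,"twist":0,"jaw":0},{"dx":0,"dy":0,"dz":0,"twist":0,"jaw":0},{"dx":0,"dy":0,"dz":0,"twist":0,"jaw":0}]'
python3 -m creep '[{"dx":0,"dy":0,"dz":-1,"twist":0,"jaw":0},{"dx":0,"dy":0,"dz":0,"twist":0,"jaw":0},{"dx":0,"dy":0,"dz":0,"twist":0,"jaw":0}]'
```

```text
t: 12.75
ee_pos: [471.5, 352.4, 40.8]
tool_rot: [2.069, 2.364, 0.003]
force: [-1.1, -0.2, 5.1]
finger_gap: 0.439
t: 13.0
ee_pos: [471.6, 352.5, 40.7]
tool_rot: [2.069, 2.364, 0.004]
force: [-3.3, -1.8, 13.8]
finger_gap: 0.441
```

Contact. Releasing, rising, drawing in and sweeping back to the egg cup.

```bash
python3 -m creep '[{"dx":0,"dy":0,"dz":0,"twist":0,"jaw":0.5},{"dx":0,"dy":0,"dz":0,"twist":0,"jaw":0.6},{"dx":0,"dy":0,"dz":0,"twist":0,"jaw":0.8},{"dx":0,"dy":0,"dz":0,"twist":0,"jaw":0.9},{"dx":0,"dy":0,"dz":0,"twist":0,"jaw":0.9},{"dx":0,"dy":0,"dz":0,"twist":0,"jaw":0.9},{"dx":0,"dy":0,"dz":10,"twist":0,"jaw":0.9},{"dx":0,"dy":0,"dz":30,"twist":0,"jaw":0.9},{"dx":0,"dy":0,"dz":35,"twist":0,"jaw":0.9},{"dx":0,"dy":0,"dz":35,"twist":0,"jaw":0.9},{"dx":-10,"dy":-15,"dz":20,"twist":0,"jaw":0.9},{"dx":-20,"dy":-30,"dz":0,"twist":6,"jaw":0.9},{"dx":-20,"dy":-35,"dz":0,"twist":6,"jaw":0.9},{"dx":-20,"dy":-35,"dz":0,"twist":6,"jaw":0.9},{"dx":0,"dy":-35,"dz":0,"twist":6,"jaw":0.9},{"dx":0,"dy":-35,"dz":0,"twist":6,"jaw":0.9},{"dx":0,"dy":-35,"dz":0,"twist":6,"jaw":0.9},{"dx":0,"dy":-35,"dz":0,"twist":6,"jaw":0.9},{"dx":0,"dy":-35,"dz":0,"twist":6,"jaw":0.9},{"dx":0,"dy":-35,"dz":0,"twist":6,"jaw":0.9}]'
python3 -m creep '[{"dx":0,"dy":-35,"dz":0,"twist":6,"jaw":0.9},{"dx":0,"dy":-35,"dz":0,"twist":0,"jaw":0.9},{"dx":0,"dy":-35,"dz":0,"twist":0,"jaw":0.9},{"dx":0,"dy":-35,"dz":0,"twist":0,"jaw":0.9},{"dx":0,"dy":-35,"dz":0,"twist":0,"jaw":0.9},{"dx":0,"dy":-35,"dz":0,"twist":0,"jaw":0.9},{"dx":0,"dy":-35,"dz":0,"twist":0,"jaw":0.9},{"dx":0,"dy":-35,"dz":0,"twist":0,"jaw":0.9},{"dx":0,"dy":-35,"dz":0,"twist":0,"jaw":0.9},{"dx":0,"dy":-35,"dz":0,"twist":0,"jaw":0.9},{"dx":5,"dy":-35,"dz":0,"twist":0,"jaw":0.9},{"dx":15,"dy":-25,"dz":0,"twist":0,"jaw":0.9},{"dx":15,"dy":-20,"dz":0,"twist":0,"jaw":0.9},{"dx":10,"dy":-10,"dz":0,"twist":0,"jaw":0.9},{"dx":0,"dy":0,"dz":0,"twist":0,"jaw":0.9}]'
python3 - <<'E'
from h import *
s=r.get_state();ci=vision.camera_info("wrist");im=vision.snapshot("wrist")
cv2.imwrite("pics/w7.png",im)
print(s["ee_pos"],s["tool_rot"],[proj(ci,q).round() for q in([465,-429,50],[367,-333,100],[551,-471,100],[479,-284,12])])
t=vision.snapshot("top");cv2.imwrite("pics/t7.png",cv2.resize(t[200:300,100:320],None,fx=3.6,fy=3.6,interpolation=cv2.INTER_CUBIC))
E
```

```text
t: 14.67
ee_pos: [400.8, 28.1, 169.5]
tool_rot: [0.775, 3.043, 0.0]
force: [-0.1, -0.2, 0.1]
finger_gap: 0.902
t: 15.92
ee_pos: [447.5, -411.1, 168.5]
tool_rot: [0.632, 3.076, -0.001]
force: [-1.7, -0.1, -0.4]
finger_gap: 0.896
[ 447.53883295 -411.05533178  168.5242968 ] [ 6.31549707e-01  3.07645086e+00 -1.17083718e-03] [array([311., 262.]), array([415.,  37.]), array([302., 438.]), array([510., 183.])]
```

View pics/w7.png

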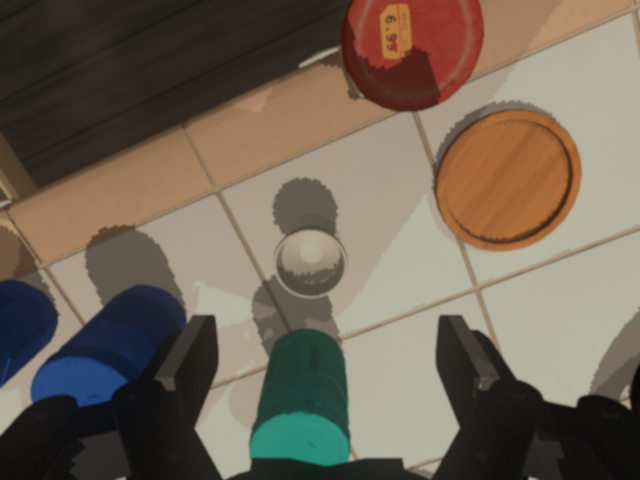

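View pics/t7.png

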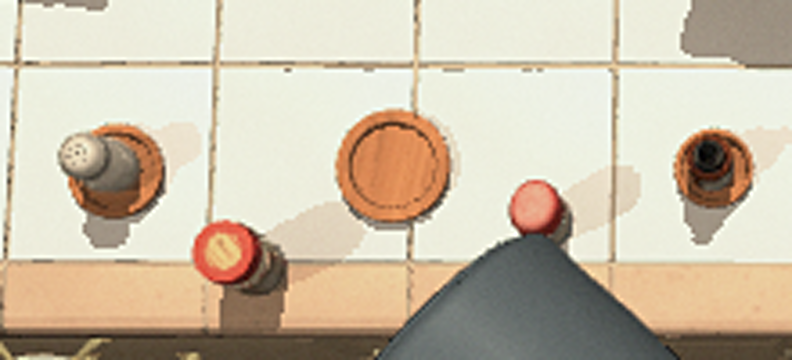

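The egg cup rim at (311,263) matches the prediction. The top crop shows salt and dropper upright in their coasters, with both bystanders unmoved. Descending on the egg cup.

```bash
python3 -m creep '[{"dx":8,"dy":-8,"dz":0,"twist":0,"jaw":0.9},{"dx":9.5,"dy":-10,"dz":0,"twist":0,"jaw":0.9},{"dx":0,"dy":0,"dz":-30,"twist":0,"jaw":0.9},{"dx":0,"dy":0,"dz":-35,"twist":0,"jaw":0.9},{"dx":0,"dy":0,"dz":-35,"twist":0,"jaw":0.9},{"dx":0,"dy":0,"dz":-30,"twist":0,"jaw":0.9},{"dx":0,"dy":0,"dz":-18,"twist":0,"jaw":0.9},{"dx":0,"dy":0,"dz":-6,"twist":0,"jaw":0.9},{"dx":0,"dy":0,"dz":0,"twist":0,"jaw":0.9},{"dx":0,"dy":0,"dz":0,"twist":0,"jaw":0.9}]'
```

```text
t: 16.85
ee_pos: [463.9, -426.7, 15.9]
tool_rot: [0.629, 3.077, -0.001]
force: [0.3, 0.4, -0.1]
finger_gap: 0.901
```

```bash
python3 -m creep '[{"dx":1,"dy":-2,"dz":-2,"twist":0,"jaw":0.7},{"dx":0,"dy":0,"dz":0,"twist":0,"jaw":0},{"dx":0,"dy":0,"dz":0,"twist":0,"jaw":0},{"dx":0,"dy":0,"dz":0,"twist":0,"jaw":0},{"dx":0,"dy":0,"dz":0,"twist":0,"jaw":0},{"dx":0,"dy":0,"dz":0,"twist":0,"jaw":0},{"dx":0,"dy":0,"dz":0,"twist":0,"jaw":0},{"dx":0,"dy":0,"dz":0,"twist":0,"jaw":0}]' 25
python3 -m creep '[{"dx":0,"dy":0,"dz":10,"twist":0,"jaw":0},{"dx":0,"dy":0,"dz":20,"twist":0,"jaw":0},{"dx":0,"dy":0,"dz":30,"twist":0,"jaw":0},{"dx":0,"dy":0,"dz":0,"twist":0,"jaw":0}]'
```

```text
t: 17.52
ee_pos: [465.4, -429.6, 14.1]
tool_rot: [0.63, 3.076, -0.002]
force: [-0.8, -1.0, 5.2]
finger_gap: 0.544
t: 17.85
ee_pos: [466.8, -430.7, 78.8]
tool_rot: [0.629, 3.071, -0.006]
force: [1.1, -1.2, 0.2]
finger_gap: 0.539
```

```bash
python3 -m creep '[{"dx":0,"dy":0,"dz":30,"twist":0,"jaw":0},{"dx":-10,"dy":0,"dz":35,"twist":0,"jaw":0},{"dx":-20,"dy":15,"dz":20,"twist":0,"jaw":0},{"dx":-20,"dy":30,"dz":0,"twist":0,"jaw":0},{"dx":-16,"dy":35,"dz":0,"twist":0,"jaw":0},{"dx":0,"dy":35,"dz":0,"twist":0,"jaw":0},{"dx":0,"dy":35,"dz":0,"twist":0,"jaw":0},{"dx":0,"dy":35,"dz":0,"twist":0,"jaw":0},{"dx":0,"dy":35,"dz":0,"twist":0,"jaw":0},{"dx":0,"dy":35,"dz":0,"twist":0,"jaw":0},{"dx":0,"dy":35,"dz":0,"twist":0,"jaw":0},{"dx":0,"dy":35,"dz":0,"twist":0,"jaw":0},{"dx":0,"dy":35,"dz":0,"twist":0,"jaw":0},{"dx":0,"dy":35,"dz":0,"twist":0,"jaw":0},{"dx":0,"dy":35,"dz":0,"twist":0,"jaw":0},{"dx":10,"dy":35,"dz":0,"twist":0,"jaw":0},{"dx":20,"dy":35,"dz":0,"twist":0,"jaw":0},{"dx":20,"dy":25,"dz":0,"twist":0,"jaw":0},{"dx":15,"dy":10,"dz":0,"twist":0,"jaw":0},{"dx":8,"dy":3,"dz":0,"twist":0,"jaw":0}]'
python3 -m creep '[{"dx":0,"dy":0,"dz":-30,"twist":0,"jaw":0},{"dx":0,"dy":0,"dz":-35,"twist":0,"jaw":0},{"dx":0,"dy":0,"dz":-10,"twist":0,"jaw":0},{"dx":0,"dy":0,"dz":0,"twist":0,"jaw":0},{"dx":0,"dy":0,"dz":0,"twist":0,"jaw":0}]'
python3 - <<'E'
from h import *
s=r.get_state();ci=vision.camera_info("wrist");im=vision.snapshot("wrist");p=s["ee_pos"]
cv2.imwrite("pics/w8.png",im)
print(p,s["finger_gap"],[proj(ci,q).round() for q in([474,143,12],[p[0],p[1],p[2]-14])])
E
```

```text
t: 19.52
ee_pos: [473.4, 111.5, 158.2]
tool_rot: [0.625, 3.077, 0.001]
force: [0.4, -0.3, -0.1]
finger_gap: 0.543
t: 19.93
ee_pos: [471.3, 108.5, 82.9]
tool_rot: [-0.631, -3.077, 0.001]
force: [0.4, -0.0, 0.0]
finger_gap: 0.542
[471.25054751 108.5483429   82.88676725] 0.5418234739255288 [array([389., 235.]), array([326., 305.])]
```

View pics/w8.png

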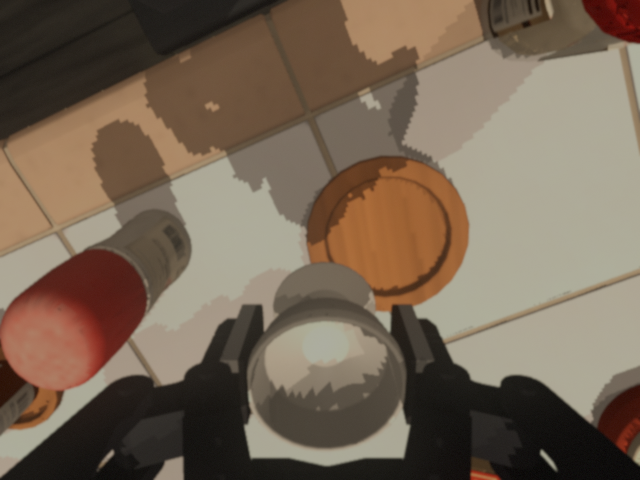

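The wrist view has the large coaster at (388,232), as predicted for (474,143). The egg cup is 35 mm short in y, so I'm moving over.

```bash
python3 -m creep '[{"dx":1,"dy":15,"dz":0,"twist":0,"jaw":0},{"dx":1.5,"dy":20,"dz":0,"twist":0,"jaw":0},{"dx":0,"dy":0,"dz":0,"twist":0,"jaw":0},{"dx":0,"dy":0,"dz":-20,"twist":0,"jaw":0},{"dx":0,"dy":0,"dz":-25,"twist":0,"jaw":0},{"dx":0,"dy":0,"dz":-12,"twist":0,"jaw":0},{"dx":0,"dy":0,"dz":-3,"twist":0,"jaw":0},{"dx":0,"dy":0,"dz":-1,"twist":0,"jaw":0},{"dx":0,"dy":0,"dz":0,"twist":0,"jaw":0},{"dx":0,"dy":0,"dz":0,"twist":0,"jaw":0}]'
```

```text
t: 20.82
ee_pos: [475.2, 144.3, 22.9]
tool_rot: [0.63, 3.076, 0.001]
force: [0.4, -0.5, -0.3]
finger_gap: 0.543
```

```bash
python3 -m creep '[{"dx":0,"dy":0,"dz":-1.2,"twist":0,"jaw":0},{"dx":0,"dy":0,"dz":0,"twist":0,"jaw":0},{"dx":0,"dy":0,"dz":0,"twist":0,"jaw":0}]'
```

```text
t: 21.07
ee_pos: [474.4, 144.3, 20.8]
tool_rot: [0.63, 3.077, 0.0]
force: [-0.8, -0.2, -0.3]
finger_gap: 0.542
```

```bash
python3 -m creep '[{"dx":0,"dy":0,"dz":-1,"twist":0,"jaw":0},{"dx":0,"dy":0,"dz":0,"twist":0,"jaw":0},{"dx":0,"dy":0,"dz":0,"twist":0,"jaw":0}]'; python3 -m creep '[{"dx":0,"dy":0,"dz":-0.5,"twist":0,"jaw":0},{"dx":0,"dy":0,"dz":0,"twist":0,"jaw":0},{"dx":0,"dy":0,"dz":0,"twist":0,"jaw":0}]'
```

```text
t: 21.32
ee_pos: [474.5, 144.2, 20.1]
tool_rot: [0.63, 3.077, 0.0]
force: [-1.8, -0.7, 7.9]
finger_gap: 0.545
t: 21.57
ee_pos: [474.6, 144.2, 20.0]
tool_rot: [0.63, 3.076, 0.0]
force: [-3.2, -1.4, 12.9]
finger_gap: 0.543
```

```bash
python3 -m creep '[{"dx":0,"dy":0,"dz":0,"twist":0,"jaw":0.65},{"dx":0,"dy":0,"dz":0,"twist":0,"jaw":0.75},{"dx":0,"dy":0,"dz":0,"twist":0,"jaw":0.9},{"dx":0,"dy":0,"dz":0,"twist":0,"jaw":1},{"dx":0,"dy":0,"dz":0,"twist":0,"jaw":1},{"dx":0,"dy":0,"dz":0,"twist":0,"jaw":1},{"dx":0,"dy":0,"dz":10,"twist":0,"jaw":1},{"dx":0,"dy":0,"dz":30,"twist":0,"jaw":1},{"dx":0,"dy":0,"dz":35,"twist":0,"jaw":1},{"dx":0,"dy":0,"dz":35,"twist":0,"jaw":1},{"dx":-10,"dy":0,"dz":35,"twist":0,"jaw":1},{"dx":-20,"dy":-15,"dz":15,"twist":0,"jaw":1},{"dx":-20,"dy":-30,"dz":0,"twist":0,"jaw":1},{"dx":-20,"dy":-35,"dz":0,"twist":0,"jaw":1},{"dx":-20,"dy":-35,"dz":0,"twist":0,"jaw":1},{"dx":-16,"dy":-35,"dz":0,"twist":0,"jaw":1},{"dx":0,"dy":-35,"dz":0,"twist":0,"jaw":1},{"dx":0,"dy":-35,"dz":0,"twist":0,"jaw":1},{"dx":0,"dy":-35,"dz":0,"twist":0,"jaw":1},{"dx":0,"dy":-35,"dz":0,"twist":0,"jaw":1}]'
python3 -m creep '[{"dx":0,"dy":-35,"dz":0,"twist":0,"jaw":1},{"dx":0,"dy":-35,"dz":0,"twist":0,"jaw":1},{"dx":0,"dy":-35,"dz":0,"twist":0,"jaw":1},{"dx":0,"dy":-35,"dz":0,"twist":0,"jaw":1},{"dx":0,"dy":-25,"dz":0,"twist":0,"jaw":1},{"dx":0,"dy":0,"dz":0,"twist":0,"jaw":1},{"dx":0,"dy":0,"dz":0,"twist":0,"jaw":1}]' 60
python3 - <<'E'
from h import *
s=r.get_state();ci=vision.camera_info("wrist");im=vision.snapshot("wrist")
cv2.imwrite("pics/w9.png",im);print(s["ee_pos"],s["tool_rot"],s["joint_pos"].round(2),proj(ci,[368,-331,100]))
hsv=cv2.cvtColor(im,cv2.COLOR_BGR2HSV)
m=((hsv[...,0]<6)|(hsv[...,0]>172))&(hsv[...,1]>130)&(hsv[...,2]>60)
for b,c in blobs(m,800): print(b,c,ray(ci,b[0]+(b[2]-1)/2,b[1]+(b[3]-1)/2,98).round(1))
E
```

```text
t: 23.23
ee_pos: [367.7, -147.5, 179.1]
tool_rot: [0.63, 3.077, -0.0]
force: [1.6, 0.4, -0.4]
finger_gap: 1.0
t: 23.82
ee_pos: [367.7, -311.8, 178.4]
tool_rot: [-0.634, -3.076, -0.001]
force: [0.2, 0.3, 1.0]
finger_gap: 1.0
[ 367.74629194 -311.81901388  178.38823967] [-6.33607067e-01 -3.07622797e+00 -6.01585267e-04] [-0.7   0.19 -0.21  1.17 -0.   -0.3 ] [293.82496579 263.60778566]
[ 234  203  112  109 7206] [291.72731057 256.3719123 ] [ 364.2 -332.    98. ]
```

```bash
python3 -m creep '[{"dx":-1.5,"dy":-20,"dz":0,"twist":0,"jaw":1},{"dx":0,"dy":0,"dz":-25,"twist":0,"jaw":1},{"dx":0,"dy":0,"dz":-25,"twist":0,"jaw":1},{"dx":0,"dy":0,"dz":-10,"twist":0,"jaw":1},{"dx":0,"dy":0,"dz":0,"twist":0,"jaw":1},{"dx":0,"dy":0,"dz":0,"twist":0,"jaw":1}]' 60
python3 - <<'E'
from h import *
s=r.get_state();ci=vision.camera_info("wrist");im=vision.snapshot("wrist")
cv2.imwrite("pics/w10.png",im);print(s["ee_pos"])
hsv=cv2.cvtColor(im,cv2.COLOR_BGR2HSV)
m=((hsv[...,0]<6)|(hsv[...,0]>172))&(hsv[...,1]>130)&(hsv[...,2]>60)
for b,c in blobs(m,800): print(b,c,ray(ci,b[0]+(b[2]-1)/2,b[1]+(b[3]-1)/2,98).round(1))
E
```

```text
t: 24.37
ee_pos: [366.6, -329.6, 118.9]
tool_rot: [-0.628, -3.077, -0.001]
force: [0.0, 0.3, 0.3]
finger_gap: 1.001
[ 366.59062098 -329.57335657  118.91576065]
[  244   222   148   143 12423] [319.95041455 291.99589471] [ 363.4 -331.9   98. ]
```

View pics/w10.png

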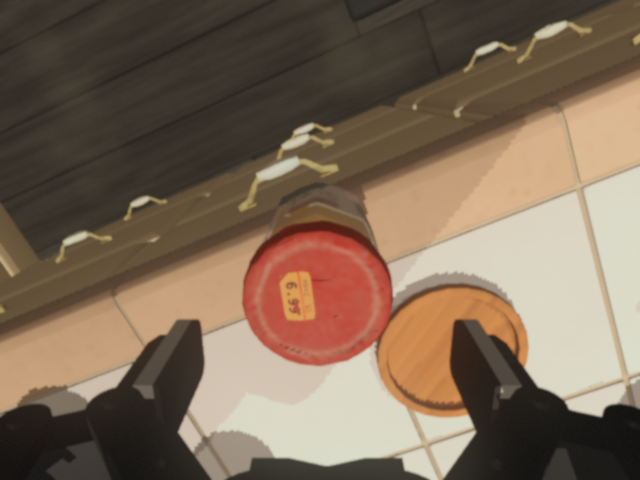

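The lid at (318,293) sits about 4 mm left of the jaw middle (327). Correcting, then descending.

```bash
python3 -m creep '[{"dx":-2,"dy":-3.5,"dz":0,"twist":0,"jaw":1},{"dx":0,"dy":0,"dz":-10,"twist":0,"jaw":1},{"dx":0,"dy":0,"dz":-12,"twist":0,"jaw":1},{"dx":0,"dy":0,"dz":-12,"twist":0,"jaw":1},{"dx":0,"dy":0,"dz":0,"twist":0,"jaw":1}]' 60
```

```text
t: 24.83
ee_pos: [364.2, -333.9, 84.1]
tool_rot: [-0.63, -3.077, -0.001]
force: [-0.7, 0.1, -1.0]
finger_gap: 0.997
```

```bash
python3 -m creep '[{"dx":0,"dy":0,"dz":-15,"twist":0,"jaw":1},{"dx":0,"dy":0,"dz":-15,"twist":0,"jaw":1},{"dx":0,"dy":0,"dz":-10,"twist":0,"jaw":1},{"dx":0,"dy":0,"dz":0,"twist":0,"jaw":1},{"dx":0,"dy":0,"dz":0,"twist":0,"jaw":1}]' 60
```

```text
t: 25.25
ee_pos: [364.9, -334.5, 45.7]
tool_rot: [0.63, 3.078, -0.0]
force: [-0.0, -0.2, -0.7]
finger_gap: 1.001
```

```bash
python3 -m creep '[{"dx":0,"dy":0,"dz":0,"twist":0,"jaw":0.8},{"dx":0,"dy":0,"dz":0,"twist":0,"jaw":0.7},{"dx":0,"dy":0,"dz":0,"twist":0,"jaw":0.4},{"dx":0,"dy":0,"dz":0,"twist":0,"jaw":0.4},{"dx":0,"dy":0,"dz":0,"twist":0,"jaw":0.4},{"dx":0,"dy":0,"dz":0,"twist":0,"jaw":0.4},{"dx":0,"dy":0,"dz":0,"twist":0,"jaw":0.4}]' 60
python3 -m creep '[{"dx":0,"dy":0,"dz":8,"twist":0,"jaw":0.4},{"dx":0,"dy":0,"dz":15,"twist":0,"jaw":0.4},{"dx":0,"dy":0,"dz":25,"twist":0,"jaw":0.4},{"dx":0,"dy":0,"dz":0,"twist":0,"jaw":0.4},{"dx":0,"dy":0,"dz":0,"twist":0,"jaw":0.4}]' 60
```

```text
t: 25.83
ee_pos: [365.4, -334.7, 46.6]
tool_rot: [0.629, 3.076, -0.002]
force: [-0.8, 1.8, 10.1]
finger_gap: 0.735
t: 26.25
ee_pos: [365.4, -335.0, 94.2]
tool_rot: [0.63, 3.075, -0.003]
force: [1.1, -0.8, -3.5]
finger_gap: 0.732
```

```bash
python3 -m creep '[{"dx":10,"dy":5,"dz":0,"twist":0,"jaw":0.4},{"dx":22,"dy":10,"dz":0,"twist":0,"jaw":0.4},{"dx":27,"dy":12,"dz":0,"twist":0,"jaw":0.4},{"dx":27,"dy":12,"dz":0,"twist":0,"jaw":0.4},{"dx":19,"dy":8.5,"dz":0,"twist":0,"jaw":0.4},{"dx":8,"dy":4,"dz":0,"twist":0,"jaw":0.4},{"dx":0,"dy":0,"dz":0,"twist":0,"jaw":0.4},{"dx":0,"dy":0,"dz":0,"twist":0,"jaw":0.4}]' 60
python3 - <<'E'
from h import *
s=r.get_state();ci=vision.camera_info("wrist");im=vision.snapshot("wrist");p=s["ee_pos"]
cv2.imwrite("pics/w11.png",im);print(p,s["finger_gap"])
hsv=cv2.cvtColor(im,cv2.COLOR_BGR2HSV)
m=(hsv[...,0]>5)&(hsv[...,0]<14)&(hsv[...,1]>120)&(hsv[...,2]>90)
for b,c in blobs(m,800): print(b,c.round())
a=np.linspace(0,2*np.pi,60);P=np.array([proj(ci,[478.5+51*np.cos(t),-283.5+51*np.sin(t),12]) for t in a])
print("pred rim u",P[:,0].min(),P[:,0].max(),"v",P[:,1].min())
E
```

```text
t: 26.92
ee_pos: [477.1, -282.0, 91.7]
tool_rot: [-0.628, -3.076, -0.001]
force: [-1.2, -0.6, -4.1]
finger_gap: 0.731
[ 477.14234345 -282.01374937   91.73110601] 0.7309710190208819
[ 601   58   39  110 2482] [621. 119.]
[ 315  167   99  121 4185] [373. 215.]
[ 232  198   43  100 2518] [250. 246.]
[ 265  381   60   74 2373] [295. 411.]
pred rim u 231.08169698348496 417.2062967555222 v 159.30039780766327
```

The rim in the wrist picture (u 232–414) agrees with the prediction (231–417). Lowering.

```bash
python3 -m creep '[{"dx":1,"dy":-1,"dz":-10,"twist":0,"jaw":0.4},{"dx":0,"dy":0,"dz":-16,"twist":0,"jaw":0.4},{"dx":0,"dy":0,"dz":-8,"twist":0,"jaw":0.4},{"dx":0,"dy":0,"dz":-3,"twist":0,"jaw":0.4},{"dx":0,"dy":0,"dz":0,"twist":0,"jaw":0.4},{"dx":0,"dy":0,"dz":0,"twist":0,"jaw":0.4}]' 60;  python3 -m creep '[{"dx":0,"dy":0,"dz":-1.5,"twist":0,"jaw":0.4},{"dx":0,"dy":0,"dz":0,"twist":0,"jaw":0.4},{"dx":0,"dy":0,"dz":0,"twist":0,"jaw":0.4}]'
```

```text
t: 27.47
ee_pos: [478.4, -284.0, 56.0]
tool_rot: [-0.631, -3.077, 0.0]
force: [0.8, 0.1, -3.9]
finger_gap: 0.732
t: 27.72
ee_pos: [478.9, -283.9, 54.8]
tool_rot: [0.63, 3.077, -0.0]
force: [0.4, -0.2, -4.2]
finger_gap: 0.733
```

```bash
python3 -m creep '[{"dx":0,"dy":0,"dz":-1.5,"twist":0,"jaw":0.4},{"dx":0,"dy":0,"dz":0,"twist":0,"jaw":0.4},{"dx":0,"dy":0,"dz":0,"twist":0,"jaw":0.4}]';  python3 -m creep '[{"dx":0,"dy":0,"dz":-1,"twist":0,"jaw":0.4},{"dx":0,"dy":0,"dz":0,"twist":0,"jaw":0.4},{"dx":0,"dy":0,"dz":0,"twist":0,"jaw":0.4}]'
```

```text
t: 27.97
ee_pos: [478.6, -283.7, 52.9]
tool_rot: [-0.63, -3.078, 0.0]
force: [0.2, -1.1, -3.6]
finger_gap: 0.733
t: 28.22
ee_pos: [478.8, -283.8, 52.6]
tool_rot: [0.63, 3.077, -0.0]
force: [-2.7, 1.7, 5.3]
finger_gap: 0.731
```

Contact. Releasing, going up and drawing in.

```bash
python3 -m creep '[{"dx":0,"dy":0,"dz":0,"twist":0,"jaw":0.8},{"dx":0,"dy":0,"dz":0,"twist":0,"jaw":0.9},{"dx":0,"dy":0,"dz":0,"twist":0,"jaw":1},{"dx":0,"dy":0,"dz":0,"twist":0,"jaw":1},{"dx":0,"dy":0,"dz":0,"twist":0,"jaw":1},{"dx":0,"dy":0,"dz":10,"twist":0,"jaw":1},{"dx":0,"dy":0,"dz":20,"twist":0,"jaw":1},{"dx":0,"dy":0,"dz":25,"twist":0,"jaw":1},{"dx":0,"dy":0,"dz":30,"twist":0,"jaw":1},{"dx":0,"dy":0,"dz":30,"twist":0,"jaw":1},{"dx":-20,"dy":0,"dz":10,"twist":0,"jaw":1},{"dx":-35,"dy":0,"dz":0,"twist":0,"jaw":1},{"dx":-35,"dy":0,"dz":0,"twist":0,"jaw":1},{"dx":-35,"dy":-15,"dz":0,"twist":0,"jaw":1},{"dx":-25,"dy":-30,"dz":0,"twist":0,"jaw":1},{"dx":0,"dy":-35,"dz":0,"twist":0,"jaw":1},{"dx":0,"dy":-35,"dz":0,"twist":0,"jaw":1},{"dx":0,"dy":-35,"dz":0,"twist":0,"jaw":1},{"dx":0,"dy":0,"dz":0,"twist":0,"jaw":1},{"dx":0,"dy":0,"dz":0,"twist":0,"jaw":1}]'
python3 - <<'E'
from h import *
t=vision.snapshot("top");s=vision.snapshot("scene")
a=cv2.resize(t[195:305,105:405],(800,293),interpolation=cv2.INTER_CUBIC)
b=cv2.resize(s[160:280,170:450],(700,300),interpolation=cv2.INTER_CUBIC)
b=cv2.copyMakeBorder(b,0,0,0,100,cv2.BORDER_CONSTANT)
cv2.imwrite("pics/fin.png",np.vstack([a,b]));print(r.get_state()["ee_pos"])
T=vision.camera_info("top")
for n,p in dict(small=(472.5,-98.4,12),dbot=(472.5,-98.4,102),jar=(478.8,-283.8,106),hug=(478.8,-284,12),salt=(471.5,352.4,6),saltt=(471.5,352.4,93),egg=(474.5,144.2,56),eggf=(474.5,144.2,6)).items(): print(n,((proj(T,p)-[105,195])*2.667).round())
E
```

```text
t: 29.88
ee_pos: [328.3, -435.3, 177.0]
tool_rot: [-0.633, -3.077, 0.0]
force: [0.1, 0.4, 0.6]
finger_gap: 0.999
[ 328.37112036 -433.32718706  177.07285283]
small [512. 139.]
dbot [509. 125.]
jar [703. 118.]
hug [696. 133.]
salt [ 69. 140.]
saltt [ 41. 126.]
egg [264. 130.]
eggf [274. 137.]
```

View pics/fin.png

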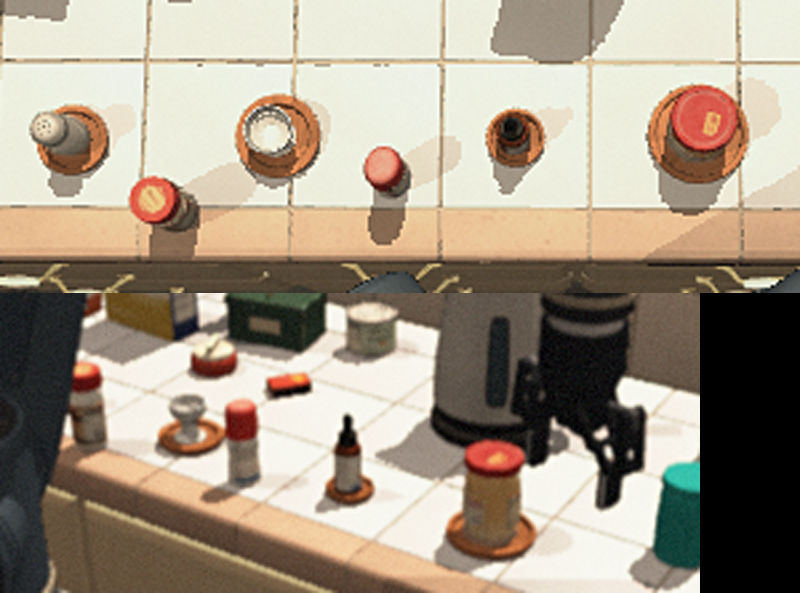

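```bash
python3 -c "
from cell import r
s=r.get_state();print(s['t'],s['force'],s['qvel'].round(3));print(r.finish_job())"
```

```text
29.9833 [ 0.34993114  0.11827569 -0.58180906] [ 0.015 -0.013 -0.015 -0.004 -0.    -0.   ]
the job is handed in; nothing more can be done
None
```

All four things are standing on their coasters, and I handed the job in at about 30 s of the 104 s allowed. They went in the order asked: dropper bottle on the smallest, salt shaker on the second smallest, egg cup on the second largest, wide jar on the largest. I felt light contact at each set-down before letting go, and the largest force reading was about 14 N.

- **Final top view:** all four stand upright inside their rims. The egg cup sits roughly 4 mm off centre, with about 13 mm of room.
- **Final side view:** it confirms the dropper bottle, egg cup and wide jar. The salt shaker is out of that crop, so its last check rests on the top view alone.
- **Bystanders:** the spice jar and red-cap bottle are where they started, to within about a pixel. The gripper was open and clear of everything, with wrist force under 1 N.
- **Disagreements:** the cameras differed by 2–6 mm, and up to about 8 mm for the far-off jar in the first wrist view. I corrected with close-up wrist views before grasping or placing. One sideways move with the egg cup came up 35 mm short and was fixed before lowering.

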